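# Open the bench clamp and free the glued bread board

### The arm

A 6-joint arm with a two-finger parallel gripper is mounted at the origin on the work surface. World frame = base frame: x ahead of the robot, y to its left, z up, the work surface at z = 0. Lengths are in m, angles in rad, forces in N, time in s.
With the tool pointing down it reaches from about 0.325 to 0.9 m from the base axis. Payload 6.1 kg.
Tool frame: the origin (TCP) lies on the centre line of the jaws, within the pads' length; the fingertips stand 19 mm ahead of it and the grasp point (between the pads) is the TCP; z points along the fingers, y is the direction in which the jaws open and shut (so a half turn about z gives the same grasp; the last joint's range is limited). The gripper opens to 87 mm and grips with 3 to 60 N. Pads are 19 mm wide; open, the fingers measure 117 mm over their backs; the gripper's body (75 mm by 190 mm) begins 51 mm behind the grasp point.
Start: joints at [-0.126, 0.22, 1.526, -0, 1.395, -0.126], TCP at [0.625, -0, 0.242] pointing down, gripper open.
Joint ranges: [-2.98, 2.98], [-0.91, 2.08], [0.09, 2.57], [-1.24, 4.39], [0.2, 2.65], [-2.68, 2.68]. Speed limits (rad/s): [2.57, 2.57, 3.01, 3.14, 3.14, 3.14].

### API

Orientations are given as a unit quaternion [w, x, y, z].
In Python, from rig import * gives the robot as it stands.
- The arm moves only by the tool apply_moves, never from a script. Its argument "plan" is a list that holds one entry, the list of rows, each a list of 7 numbers: the closure, from 0 (fully open) to 1 (shut), then the shift along the tool's x, y, z in cm, then the turn, a rotation vector about the tool's x, y, z in rad. In form: [[[fingers, dx, dy, dz, ax, ay, az], ...]]. A call has exactly 5 rows; each row is the pose to reach, as a shift and turn from the pose measured when the call began, along the tool's axes at that moment; what a row does not reach only later rows make up. A row lasts 1/8 s, in which the tool goes at most 62.5 mm and 10.7 degrees, less where a joint would pass 70% of its speed; a pose out of reach is approached as far as the arm can. A call with a gripper value outside its range is refused whole. The fingers move at their own pace and stop on an object; the grip force is fixed at half the most. Time passes only in rows, so rows that repeat a pose let the fingers close, or fill a call up. It gives the time, the measured TCP pose, the force and the opening at its end, in the units of the state.
- sense(): the state, without advancing time (a new reading comes with each control period).
- get_image(name): name is "scene" or "side" or "wrist"; returns (picture, depth): 420x560x3 uint8, blue, green, red; 420x560 float32, m along the optical axis (not along the pixel's ray), 0 where there is no reading.
- camera_model(name): a dict with "mtx" (3x3 intrinsics, pixels), "D" ([k1, k2, p1, p2, k3] as OpenCV has them; the pictures are not rectified), "eye" and "orientation" of the camera in the world. Camera axes: x right, y down, z forward; pixel columns grow to the right and rows downward; lengths in m; the calibration is good to about 2 mm. A picture is of the moment at which its call begins: read the wrist's pose just before it. camera_model takes no time and is no camera call; for the wrist camera it gives the pose at the moment of the call.
- hand_in(): hands the job in, once; it reports no verdict.
The state is a dict: "clock": time; "joint_pos": joint angles; "dq": joint speeds; "joint_torque": joint torques, N m; "ee_pos": TCP position; "tool_rot": TCP orientation; "wrist_force": force on the tool from outside, world axes, zero at the start; "torque": the same for the moment, N m; "finger_gap": finger opening in m.
Only numpy, scipy, OpenCV 4.12 (cv2) and the standard library are available. Lean on these libraries where they do the work, as an engineer would, in place of code of your own. Each camera call takes 0.05 s, during which the arm holds its last target.

### The job

The glue in the bread board's end strip has set. Unscrew the bench clamp by its handwheel (anticlockwise seen from above; the wheel climbs as it turns) until the pad stands at least 15 mm clear of the board, leaving the board where it lies meanwhile so that the pad does not score it; then draw the board out from under the clamp until it is completely clear of it, and leave it lying flat on the shelf. Do not shift the spinner, the pie dish, the tins or the reamer.

Things in the scene. Friction and masses are not known exactly. Their poses are not given: they have to be found in the camera images.
- clamp: Grey steel C-shaped bench clamp, fixed on the front edge of a level plywood shelf whose top is about 75 mm above the robot's surface. Origin: on the vertical screw axis, at the shelf's top face; x points from the clamp's back inward over the shelf, z up. Upper arm 30 mm wide, from the axis 125 mm back along -x, top 125 mm over the shelf; screw boss (radius 21 mm) up to 136 mm.
- handwheel (a joint): Wheel angle, rad, over several turns, growing anticlockwise seen from above; starts within 1 of zero, upper stop 34. Each turn anticlockwise raises wheel and screw by 8 mm. Stays where left; friction about 0.12 N m (3 N at a spoke). At 0 one of the three spokes points along the clamp's x axis, the others at 120 and 240 degrees.
- wheel_hub (a point): Centre of the dark steel handwheel on the screw axis, at mid height of rim and spokes (about 174 mm over the shelf at the start); rises with it. Level wheel, 150 mm over the 12 mm round rim; hub radius 17 mm, 16 mm down and up from this point; three straight spokes 13 mm wide, 8 mm high. The three openings between them are clear from radius 17 to 63 mm: a fingertip can go in and push a spoke.
- pad_face (a point): Centre of the underside of the clamp's round steel pad (34 mm diameter, 21 mm high) at the screw's foot; it does not turn. At the start it presses on the board's end strip with 20 to 45 N. The frame springs back first: the pad begins to lift only when the wheel has risen by 2.5 to 5.5 mm, then rises with it.
- clamp_back (a point): Point in the clamp's upright back, 105 mm behind the screw axis along the clamp's -x and 40 mm above the shelf's top face; the back is 30 mm wide and its inner face is 85 mm from the screw axis.
- bread_board: Loose light wooden bread board, 280 x 130 x 16 mm, about 0.4 kg, flat on the shelf, with a darker end strip 40 mm wide. Origin: on its underside, under the middle of that end, 35 mm from the end edge; at the start it lies within about 5 mm of the screw axis. Its x axis runs along its length towards the hand slot (far end edge at x = 245 mm), z up.
- board_slot (a point): Centre of the hand slot through the board, 202 mm along the board's x axis from its origin, at half the board's thickness (8 mm above the shelf). The slot is 38 mm along the board's x and 84 mm across it; the bar of wood between slot and far end is 24 mm wide. Axes as the board's.
- corner_a (a point): Corner of the board at the end-strip end, x = -35 mm, y = -65 mm from its origin, half-way up.
- corner_b (a point): Corner of the board at the end-strip end, x = -35 mm, y = +65 mm, half-way up.
- corner_c (a point): Corner of the board at the slot end, x = 245 mm, y = -65 mm, half-way up.
- corner_d (a point): Corner of the board at the slot end, x = 245 mm, y = +65 mm, half-way up.
- salad_spinner: Closed plastic salad spinner with a crank on its lid, 248 mm diameter, 181 mm high to the crank knob. Origin: centre of its underside. Loose, to be left alone.
- pie_dish: Round clear glass pie dish, 244 mm diameter, 40 mm high. Origin: centre of its underside. Loose, to be left alone.
- baking_tins: Stack of three nested round aluminium baking tins, 208 mm diameter, 75 mm high, treated as one. Origin: centre of its underside. Loose, to be left alone.
- citrus_reamer: Wooden citrus reamer lying on its side, 150 mm long, 48 mm high at the ribbed head. Origin: on the shelf under its middle, x axis along it towards the head. Loose, to be left alone.

How it is judged:
On the way:
1. the clamp pad has been screwed up clear of the board (13 mm or more) while the board still lies where it was (within 15 mm) (z of pad_face in the frame of clamp above 0.029 m and distance of each of board_slot, bread_board from where it was at the start of the episode below 0.015 m), for 0.2 s.
At the end, for the whole second after the job is handed in: The pad's underside is at least 29 mm above the shelf (13 mm over the 16 mm board); the board lies flat on the shelf (tilt under 0.06 rad, underside within 6 mm of it), at rest, with no part of it under the pad or against the clamp (clear of pad and back by about 3 mm or more) (z of pad_face in the frame of clamp above 0.029 m and (x of each of pad_face, clamp_back in the frame of bread_board below -0.055 m or y of each of pad_face, clamp_back in the frame of bread_board above 0.085 m or y of each of pad_face, clamp_back in the frame of bread_board below -0.085 m or y of each of corner_a, corner_b, corner_c, corner_d in the frame of clamp above 0.022 m or y of each of corner_a, corner_b, corner_c, corner_d in the frame of clamp below -0.022 m or x of each of corner_a, corner_b, corner_c, corner_d in the frame of clamp above 0.022 m) and angle between bread_board's own z axis and vertical below 0.06 rad and z of bread_board in the frame of clamp between -0.006 and 0.006 m and linear speed of bread_board below 0.02 m/s); the robot touches nothing.
It fails at once if the salad spinner is shifted by more than 25 mm (distance of salad_spinner from where it was at the start of the episode above 0.025 m).
It fails at once if the pie dish is shifted by more than 25 mm (distance of pie_dish from where it was at the start of the episode above 0.025 m).
It fails at once if the stack of tins is shifted by more than 25 mm (distance of baking_tins from where it was at the start of the episode above 0.025 m).
It fails at once if the reamer is shifted by more than 25 mm (distance of citrus_reamer from where it was at the start of the episode above 0.025 m).
It also fails if it takes over 67 s, if anything falls off the work surface, if the arm or the gripper's body presses on something with over 40 N, if the wrist force passes 120 N, or if a joint passes its speed limit or range.

## Working session

There is one attempt and no reset: what is moved stays moved. The work goes in short steps, Python scripts to look and compute and a tool call to move; the robot and the scene stay as the last step left them, time stands still between calls to the robot, and variables do not carry over. Pictures are saved under pics/ and viewed, and the job is handed in when it is done.

Besides the shell and the picture viewer there is one more tool, called after "Call:" by a JSON object that holds its "api" and its "payload", one argument or row to a line. apply_moves: Moves the arm, as the interface text tells. Its arguments: {"type":"object","properties":{"plan":{"type":"array","items":{"type":"array","items":{"type":"array","items":{"type":"number"}}}}},"required":["plan"]}

```bash
ls; mkdir -p pics
python3 - <<'E'
from rig import *
import cv2,numpy as np
np.set_printoptions(precision=4,suppress=True)
print(sense())
for n in ["scene","side","wrist"]:
    c=camera_model(n); print(n,c)
    p,d=get_image(n); cv2.imwrite(f"pics/{n}0.png",p); np.save(f"pics/{n}0.npy",d)
E
```

```text
pics
{'clock': 0.0, 'joint_pos': array([-0.1261,  0.2212,  1.5276, -0.    ,  1.3947, -0.1261]), 'dq': array([ 0.0015,  0.0004,  0.0021,  0.0006, -0.0002, -0.0012]), 'joint_torque': array([ -0.    , -49.461 , -38.7384,   0.07  ,   0.057 ,  -0.0001]), 'ee_pos': array([0.6244, 0.0001, 0.2405]), 'tool_rot': array([-0.0007,  0.7071,  0.7071, -0.0006]), 'wrist_force': array([-0.0982, -0.5969,  0.2007]), 'torque': array([-0.003 ,  0.0308, -0.0054]), 'finger_gap': 0.08677350215742002}
scene {'mtx': array([[543.9225,   0.    , 291.7956],
       [  0.    , 543.9225, 214.1423],
       [  0.    ,   0.    ,   1.    ]]), 'D': array([-0.0148,  0.    ,  0.    ,  0.    ,  0.    ]), 'eye': array([ 1.6599, -0.3881,  0.9697]), 'orientation': array([-0.3888,  0.7166,  0.5123, -0.27  ])}
side {'mtx': array([[463.2741,   0.    , 281.4674],
       [  0.    , 463.2741, 210.9369],
       [  0.    ,   0.    ,   1.    ]]), 'D': array([0.0283, 0.    , 0.    , 0.    , 0.    ]), 'eye': array([ 0.3688, -1.0274,  0.8137]), 'orientation': array([-0.4939,  0.8642, -0.0795,  0.054 ])}
wrist {'mtx': array([[351.6658,   0.    , 282.5458],
       [  0.    , 351.6658, 212.0057],
       [  0.    ,   0.    ,   1.    ]]), 'D': array([-0.0687,  0.    ,  0.    ,  0.    ,  0.    ]), 'eye': array([0.625 , 0.0828, 0.383 ]), 'orientation': array([ 0.1523,  0.9883,  0.0004, -0.001 ])}
```

View pics/scene0.png

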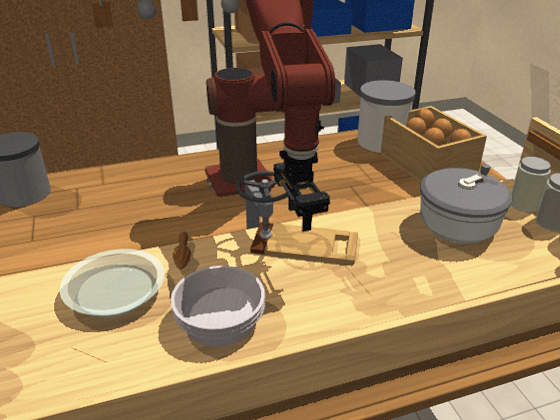

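View pics/side0.png

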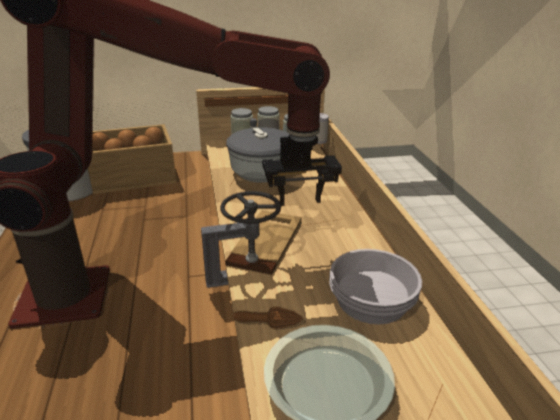

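View pics/wrist0.png

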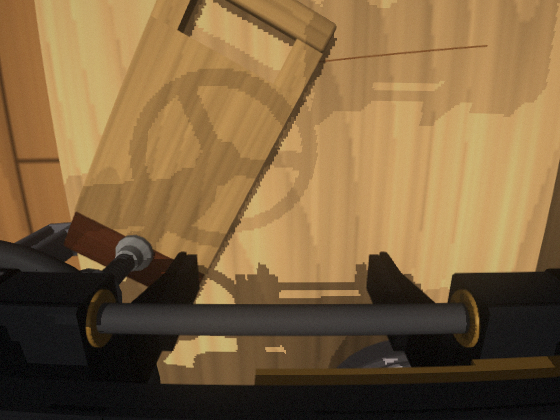

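The scene view shows the wheel around (262,187), with the board running to its right and the slot near (343,245). In the side view the wheel is at (251,208) and the clamp back at (213,255). The tins, dish and reamer lie on the -y side. The wrist view shows the slot end at (255,30) and the pad at (133,250). Next I'll back-project these with depth.

```bash
cat > h.py <<'E'
import cv2,numpy as np
from rig import *
from scipy.spatial.transform import Rotation as R
np.set_printoptions(precision=4,suppress=True)
def q2R(q): return R.from_quat([q[1],q[2],q[3],q[0]]).as_matrix()
def cloud(d,c):
    h,w=d.shape
    v,u=np.mgrid[0:h,0:w].astype(np.float32)
    pts=np.stack([u.ravel(),v.ravel()],1).reshape(-1,1,2)
    n=cv2.undistortPoints(pts,c["mtx"],c["D"]).reshape(h,w,2)
    P=np.dstack([n*d[...,None],d])
    W=P@q2R(c["orientation"]).T+c["eye"]
    W[d<=0]=np.nan
    return W
def ray(uv,c,z):
    n=cv2.undistortPoints(np.float32(uv).reshape(-1,1,2),c["mtx"],c["D"]).reshape(-1,2)
    D=np.c_[n,np.ones(len(n))]@q2R(c["orientation"]).T
    return c["eye"]+D*((z-c["eye"][2])/D[:,2])[:,None]
E
python3 - <<'E'
from h import *
for n in ["scene","side"]:
    p=cv2.imread(f"pics/{n}0.png");d=np.load(f"pics/{n}0.npy");W=cloud(d,camera_model(n))
    hs=cv2.cvtColor(p,cv2.COLOR_BGR2GRAY)
    x,y,z=W[...,0],W[...,1],W[...,2]
    m=(x>.35)&(x<.8)&(y>-.25)&(y<.05)&(z>.235)&(z<.275)&(hs<110)
    roi={"scene":(230,165,300,215),"side":(210,185,290,225)}[n]
    mm=np.zeros_like(m);mm[roi[1]:roi[3],roi[0]:roi[2]]=1;m&=mm
    print(n,m.sum(),np.nanmedian(W[m],0),W[m].min(0),W[m].max(0))
    np.save(f"pics/w_{n}.npy",W[m])
    P=W[m]
    # algebraic circle on outer points
    c=np.median(P[:,:2],0)
    for i in range(20):
        r=np.linalg.norm(P[:,:2]-c,axis=1);k=(r>.055)&(r<.085)
        A=np.c_[2*P[k,:2],np.ones(k.sum())];s=np.linalg.lstsq(A,(P[k,:2]**2).sum(1),rcond=None)[0];c=s[:2]
    print("centre",c,"r",np.sqrt(s[2]+c@c),"z",np.median(P[k,2]),k.sum())
    r=np.linalg.norm(P[:,:2]-c,axis=1);k=(r>.028)&(r<.058)
    a=np.degrees(np.arctan2(P[k,1]-c[1],P[k,0]-c[0]))
    print(np.histogram(a,bins=np.arange(-180,181,10)))
    X,Y,x0,y0=roi[2]-roi[0],roi[3]-roi[1],roi[0],roi[1]
    cv2.imwrite(f"pics/crop_{n}.png",cv2.resize(p[y0-20:roi[3]+90,x0-40:roi[2]+70],None,fx=4,fy=4)[:600,:800])
    # shelf height
    k=(x>.6)&(x<.9)&(y>-.3)&(y<.3)&(z>.05)&(z<.08);print("shelf z",np.median(z[k]),k.sum())
E
```

```text
scene 761 [ 0.5017 -0.0574  0.2531] [ 0.4175 -0.1215  0.2352] [0.5844 0.0085 0.2748]
centre [ 0.4931 -0.0479] r 0.06844422035318029 z 0.25323078219158235 466
(array([ 0,  0,  1,  2, 17, 29,  0,  0,  0,  0,  0,  0,  0,  0,  0,  0, 12,
       18,  3,  0,  0,  0,  0,  0,  0,  0,  0,  0,  6,  4,  4,  0,  0,  0,
        0,  0]), array([-180, -170, -160, -150, -140, -130, -120, -110, -100,  -90,  -80,
        -70,  -60,  -50,  -40,  -30,  -20,  -10,    0,   10,   20,   30,
         40,   50,   60,   70,   80,   90,  100,  110,  120,  130,  140,
        150,  160,  170,  180]))
shelf z 0.0755763509023542 14180
side 998 [ 0.4939 -0.0566  0.2521] [ 0.4158 -0.1233  0.2353] [0.582  0.0216 0.2749]
centre [ 0.4896 -0.0517] r 0.068423101204281 z 0.25201309665046556 639
(array([ 0,  0,  0,  0, 10, 27,  1,  0,  0,  0,  0,  0,  0,  0,  0,  0, 16,
       34,  4,  0,  0,  0,  0,  0,  0,  0,  0,  0, 13, 25,  1,  0,  0,  0,
        0,  0]), array([-180, -170, -160, -150, -140, -130, -120, -110, -100,  -90,  -80,
        -70,  -60,  -50,  -40,  -30,  -20,  -10,    0,   10,   20,   30,
         40,   50,   60,   70,   80,   90,  100,  110,  120,  130,  140,
        150,  160,  170,  180]))
shelf z 0.07442757330263539 7504
```

Run:
```python
from h import *
# board corners: brute colour view
for n in ["scene","wrist"]:
    p=cv2.imread(f"pics/{n}0.png");c=camera_model(n)
    d=np.load(f"pics/{n}0.npy");W=cloud(d,c)
    z=W[...,2]
    m=(z>.084)&(z<.098)&(W[...,0]>.35)&(W[...,0]<.9)&(W[...,1]>-.15)&(W[...,1]<.35)
    m=cv2.morphologyEx(m.astype(np.uint8),cv2.MORPH_OPEN,np.ones((3,3)))
    nl,l,s,_=cv2.connectedComponentsWithStats(m)
    i=1+np.argmax(s[1:,4]);P=W[l==i]
    print(n,s[i],np.median(P[:,2]))
    rc=cv2.minAreaRect((P[:,:2]*1000).astype(np.float32));print(rc,cv2.boxPoints(rc))
    cv2.imwrite(f"pics/m_{n}.png",(l==i).astype(np.uint8)*255)
    # objects
    if n=="scene":
        for nm,(u,v) in dict(spin=(465,205),dish=(113,285),tins=(220,300),ream=(182,250)).items(): print(nm,W[v,u])
```

```text
scene [ 250  224  108   39 2684] 0.09158925045301242
((541.1452026367188, 49.805877685546875), (280.2464599609375, 143.85739135742188), 60.81498336791992) [[ 410.0194  -37.454 ]
 [ 535.614  -107.6033]
 [ 672.271   137.0657]
 [ 546.6764  207.2151]]
spin [0.6806 0.4426 0.2107]
dish [ 0.5579 -0.4588  0.0826]
tins [ 0.7178 -0.2257  0.1047]
ream [ 0.5222 -0.2789  0.1218]
wrist [   64     0   272   286 39649] 0.09045219081873662
((542.54443359375, 49.1346435546875), (279.7113037109375, 131.1573028564453), 61.37174606323242) [[ 417.9747  -42.2029]
 [ 533.0976 -105.0436]
 [ 667.1142  140.4721]
 [ 551.9913  203.3129]]
```

Call:
{"api": "apply_moves", "payload": {
  "plan": [
    [[1,0,0,-3.5,0,0,0],[1,0,0,-7,0,0,0],[1,-0.9,-5.5,-7,0,0,0],[1,-1.8,-10.9,-7,0,0,0],[1,-1.8,-10.9,-7,0,0,0]]
  ]
}}

```text
clock: 0.78
ee_pos: [0.5123, -0.018, 0.3098]
tool_rot: [-0.002, 0.707, 0.707, -0.001]
wrist_force: [-0.1, 0.3, -0.2]
finger_gap: 0.0446
```

Run:
```python
from h import *
s=sense();print(s["clock"],s["ee_pos"],s["tool_rot"],s["finger_gap"],s["wrist_force"])
p0=np.array([.4914,-.0498])
for n in ["scene","side"]:
    p=cv2.imread(f"pics/{n}0.png");d=np.load(f"pics/{n}0.npy");W=cloud(d,camera_model(n))
    z=W[...,2];k=(z>.19)&(z<.206)&(np.hypot(W[...,0]-p0[0],W[...,1]-p0[1])<.14)&(W[...,0]<.47)
    P=W[k];print(n,k.sum(), cv2.minAreaRect((P[:,:2]*1000).astype(np.float32)))
    # objects footprints
for n in ["side","scene"]:
    p=cv2.imread(f"pics/{n}0.png");d=np.load(f"pics/{n}0.npy");W=cloud(d,camera_model(n));z=W[...,2]
    k=(z>.1)&(z<.28)&(np.hypot(W[...,0]-.66,W[...,1]-.46)<.2)&(W[...,1]>.25)
    P=W[k];print("spin",cv2.minEnclosingCircle((P[:,:2]*1000).astype(np.float32)), P.min(0),P.max(0))
p,d=get_image("wrist");cv2.imwrite("pics/wrist1.png",p)
```

```text
0.775 [ 0.5123 -0.018   0.3098] [-0.0016  0.7074  0.7068 -0.0013] 0.0446123142008029 [-0.12    0.345  -0.2293]
scene 116 ((413.36273193359375, -56.81256866455078), (29.183055877685547, 92.62663269042969), 87.92120361328125)
side 352 ((418.0816650390625, -53.83537292480469), (103.04256439208984, 33.53636932373047), 2.952277898788452)
spin ((596.4550170898438, 491.5353698730469), 122.91519165039062) [0.4767 0.3706 0.1002] [0.7053 0.6087 0.257 ]
spin ((603.5289306640625, 497.8825378417969), 124.83964538574219) [0.4867 0.3753 0.1003] [0.7253 0.6174 0.2589]
```

View pics/wrist1.png

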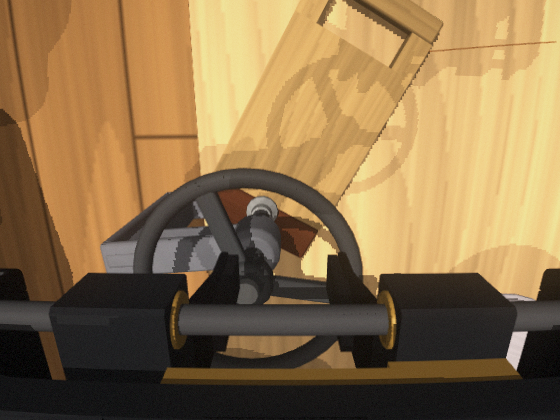

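The wheel ring spans u 135–362 and v 170–369, so its centre is near (248,269). One spoke runs up-left to (205,200), another goes right to (335,287), and the opening between them is upper right. The jaws are still closing.

Run:
```python
from h import *
c=camera_model("wrist")
print(ray([[135,269],[362,269],[248,170],[248.5,369],[248,276],[207,205],[335,287]],c,.250))
```

```text
[[ 0.4188 -0.0382  0.25  ]
 [ 0.5656 -0.0378  0.25  ]
 [ 0.4944  0.0264  0.25  ]
 [ 0.4901 -0.1176  0.25  ]
 [ 0.4923 -0.0427  0.25  ]
 [ 0.4689  0.005   0.25  ]
 [ 0.5488 -0.0507  0.25  ]]
```

Call:
{"api": "apply_moves", "payload": {
  "plan": [
    [[1,0,0.2,0,0,0,0],[1,0,0.2,0,0,0,0],[1,0,0.2,0,0,0,0],[1,0,0.2,0,0,0,0],[1,0,0.2,0,0,0,0]]
  ]
}}

```text
clock: 1.45
ee_pos: [0.5165, -0.018, 0.3106]
tool_rot: [-0.001, 0.707, 0.707, -0.0]
wrist_force: [-0.3, -0.6, 0.8]
finger_gap: 0.0009
```

Centre estimate is now (0.492, -0.048), with spokes near -6°, 114° and 234°. The tool is over an opening, so I'll descend.

Call:
{"api": "apply_moves", "payload": {
  "plan": [
    [[1,0,0,2,0,0,0],[1,0,0,4,0,0,0],[1,0,0,5.6,0,0,0],[1,0,0,5.6,0,0,0],[1,0,0,5.6,0,0,0]]
  ]
}}

```text
clock: 2.08
ee_pos: [0.5167, -0.018, 0.2549]
tool_rot: [-0.0, 0.707, 0.707, -0.0]
wrist_force: [-0.5, 1.1, 0.5]
finger_gap: 0.0003
```

```bash
cat > plan.py <<'E'
from h import *
import sys
# usage: step_deg  zrise_total_mm
C=np.array([.492,-.048]);r=.040
s=sense();e=s["ee_pos"];T=q2R(s["tool_rot"])
a0=np.degrees(np.arctan2(*(e[:2]-C)[::-1]))
print("t",s["clock"],"ee",e,"ang",round(a0,1),"r",np.linalg.norm(e[:2]-C),"F",s["wrist_force"])
st=float(sys.argv[1])
for i in range(1,6):
    a=np.radians(a0+st*i)
    t=np.r_[C+r*np.array([np.cos(a),np.sin(a)]),e[2]+st*i/360*.008]
    print(np.round(T.T@(t-e)*100,2))
E
python3 plan.py 24
```

```text
t 2.075 ee [ 0.5167 -0.018   0.2549] ang 50.5 r 0.03883123490260662 F [-0.4837  1.0852  0.495 ]
[ 0.86 -1.4  -0.05]
[ 0.96 -3.06 -0.1 ]
[ 0.37 -4.62 -0.16]
[-0.8  -5.8  -0.21]
[-2.34 -6.41 -0.26]
```

Call:
{"api": "apply_moves", "payload": {
  "plan": [
    [[1,0.85,-1.4,0,0,0,0],[1,0.95,-3.05,-0.05,0,0,0],[1,0.35,-4.6,-0.1,0,0,0],[1,-0.8,-5.8,-0.15,0,0,0],[1,-2.35,-6.4,-0.2,0,0,0]]
  ]
}}

```text
clock: 2.7
ee_pos: [0.4526, -0.0406, 0.2579]
tool_rot: [-0.0, 0.707, 0.707, 0.001]
wrist_force: [1.9, 4.2, 0.3]
finger_gap: 0.0005
```

```bash
python3 plan.py 28
python3 - <<'E'
from h import *
p,d=get_image("side");cv2.imwrite("pics/side2.png",cv2.resize(p[150:310,180:360],None,fx=4,fy=3.7,interpolation=cv2.INTER_CUBIC))
E
```

```text
t 2.7 ee [ 0.4526 -0.0406  0.2579] ang 169.3 r 0.04010414916628596 F [1.8581 4.1912 0.2611]
[-1.93  0.12 -0.07]
[-3.59  1.13 -0.13]
[-4.58  2.79 -0.19]
[-4.67  4.73 -0.25]
[-3.84  6.47 -0.31]
```

View pics/side2.png

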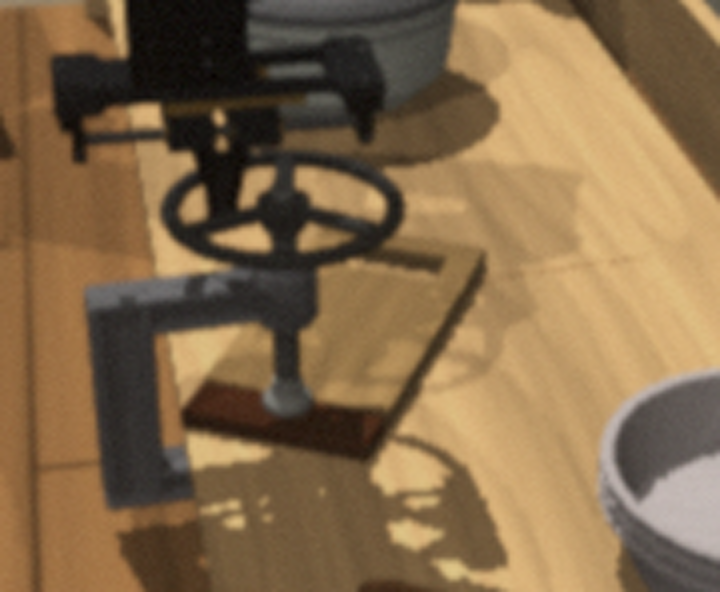

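The finger is inside the wheel pushing a spoke, with a reaction of about 4.6 N, and the wheel turns. Continuing.

Call:
{"api": "apply_moves", "payload": {
  "plan": [
    [[1,-1.95,0.1,0,0,0,0],[1,-3.6,1.15,-0.05,0,0,0],[1,-4.6,2.8,-0.1,0,0,0],[1,-4.65,4.75,-0.15,0,0,0],[1,-3.85,6.45,-0.2,0,0,0]]
  ]
}}

```text
clock: 3.38
ee_pos: [0.5155, -0.0829, 0.2588]
tool_rot: [-0.001, 0.708, 0.706, -0.002]
wrist_force: [-3.9, -3.0, 0.1]
finger_gap: 0.0
```

```bash
python3 plan.py 28
```

```text
t 3.375 ee [ 0.5155 -0.0829  0.2588] ang -56.1 r 0.04207174764095188 F [-3.9271 -2.9505  0.0676]
[ 1.61  1.18 -0.07]
[ 3.49  1.64 -0.14]
[ 5.37  1.17 -0.2 ]
[ 6.8  -0.12 -0.26]
[ 7.46 -1.94 -0.32]
```

Call:
{"api": "apply_moves", "payload": {
  "plan": [
    [[1,1.6,1.2,-0.05,0,0,0],[1,3.5,1.65,-0.1,0,0,0],[1,5.35,1.15,-0.2,0,0,0],[1,6.8,-0.1,-0.25,0,0,0],[1,7.45,-1.95,-0.3,0,0,0]]
  ]
}}

```text
clock: 4.0
ee_pos: [0.4972, -0.0077, 0.2625]
tool_rot: [0.001, 0.708, 0.707, -0.001]
wrist_force: [8.6, -4.9, -0.6]
finger_gap: 0.0004
```

```bash
python3 plan.py 28
```

```text
t 4.0 ee [ 0.4972 -0.0077  0.2625] ang 82.7 r 0.04064745775020612 F [ 8.598  -4.9121 -0.6103]
[-0.29 -1.93 -0.06]
[-1.4  -3.52 -0.12]
[-3.12 -4.41 -0.18]
[-5.05 -4.38 -0.23]
[-6.75 -3.45 -0.29]
```

```bash
sed -i 's/C=np.*/C=np.array([.4915,-.0493]);r=.039/' plan.py; python3 plan.py 28
```

```text
t 4.0 ee [ 0.4972 -0.0077  0.2625] ang 82.2 r 0.0420017707005057 F [ 8.598  -4.9121 -0.6103]
[-0.51 -1.92 -0.06]
[-1.57 -3.47 -0.12]
[-3.24 -4.35 -0.18]
[-5.13 -4.34 -0.23]
[-6.79 -3.45 -0.29]
```

Call:
{"api": "apply_moves", "payload": {
  "plan": [
    [[1,-0.5,-1.9,-0.05,0,0,0],[1,-1.55,-3.45,-0.1,0,0,0],[1,-3.25,-4.35,-0.15,0,0,0],[1,-5.15,-4.35,-0.2,0,0,0],[1,-6.8,-3.45,-0.25,0,0,0]]
  ]
}}

```text
clock: 4.62
ee_pos: [0.4617, -0.0737, 0.2653]
tool_rot: [-0.0, 0.707, 0.707, -0.0]
wrist_force: [-2.1, 3.2, -0.1]
finger_gap: 0.0001
```

```bash
python3 plan.py 28
```

```text
t 4.625 ee [ 0.4617 -0.0737  0.2653] ang -140.7 r 0.03850782765126922 F [-2.091   3.1832 -0.0841]
[-1.16  1.48 -0.06]
[-1.44  3.34 -0.13]
[-0.82  5.12 -0.19]
[ 0.57  6.4  -0.25]
[ 2.4   6.88 -0.31]
```

Call:
{"api": "apply_moves", "payload": {
  "plan": [
    [[1,-1.15,1.5,-0.05,0,0,0],[1,-1.45,3.35,-0.1,0,0,0],[1,-0.8,5.1,-0.15,0,0,0],[1,0.55,6.4,-0.2,0,0,0],[1,2.4,6.9,-0.3,0,0,0]]
  ]
}}

```text
clock: 5.25
ee_pos: [0.5304, -0.0497, 0.2678]
tool_rot: [-0.0, 0.707, 0.707, -0.001]
wrist_force: [-0.9, -4.4, -1.4]
finger_gap: 0.0005
```

```bash
python3 plan.py 28
```

```text
t 5.25 ee [ 0.5304 -0.0497  0.2678] ang -0.6 r 0.03886157953879071 F [-0.8744 -4.3805 -1.4017]
[ 1.84 -0.42 -0.06]
[ 3.25 -1.67 -0.12]
[ 3.91 -3.44 -0.18]
[ 3.67 -5.31 -0.24]
[ 2.58 -6.85 -0.3 ]
```

Call:
{"api": "apply_moves", "payload": {
  "plan": [
    [[1,1.85,-0.4,-0.05,0,0,0],[1,3.25,-1.65,-0.1,0,0,0],[1,3.9,-3.45,-0.15,0,0,0],[1,3.65,-5.3,-0.25,0,0,0],[1,2.6,-6.85,-0.3,0,0,0]]
  ]
}}

```text
clock: 5.88
ee_pos: [0.4626, -0.0215, 0.2721]
tool_rot: [0.001, 0.707, 0.708, 0.001]
wrist_force: [3.2, 2.6, -0.5]
finger_gap: 0.0003
```

```bash
python3 plan.py 28
```

```text
t 5.875 ee [ 0.4626 -0.0215  0.2721] ang 136.2 r 0.04009957327604471 F [ 3.2255  2.62   -0.4843]
[-1.71 -0.86 -0.07]
[-3.6  -0.92 -0.13]
[-5.29 -0.09 -0.19]
[-6.4   1.44 -0.25]
[-6.66  3.31 -0.31]
```

Call:
{"api": "apply_moves", "payload": {
  "plan": [
    [[1,-1.7,-0.85,0,0,0,0],[1,-3.6,-0.9,-0.05,0,0,0],[1,-5.3,-0.1,-0.1,0,0,0],[1,-6.4,1.45,-0.15,0,0,0],[1,-6.65,3.3,-0.2,0,0,0]]
  ]
}}

```text
clock: 6.5
ee_pos: [0.494, -0.0865, 0.2737]
tool_rot: [-0.002, 0.707, 0.708, 0.001]
wrist_force: [-4.6, 0.6, 0.9]
finger_gap: 0.0006
```

```bash
python3 plan.py 28
```

```text
t 6.5 ee [ 0.494  -0.0865  0.2737] ang -86.1 r 0.03729521754576199 F [-4.6093  0.5648  0.8633]
[ 0.41  1.81 -0.06]
[ 1.76  3.12 -0.12]
[ 3.57  3.65 -0.18]
[ 5.42  3.26 -0.23]
[ 6.87  2.05 -0.29]
```

Call:
{"api": "apply_moves", "payload": {
  "plan": [
    [[1,0.4,1.8,0,0,0,0],[1,1.75,3.1,-0.05,0,0,0],[1,3.55,3.65,-0.1,0,0,0],[1,5.4,3.25,-0.2,0,0,0],[1,6.85,2.05,-0.3,0,0,0]]
  ]
}}

```text
clock: 7.12
ee_pos: [0.515, -0.0169, 0.2774]
tool_rot: [-0.0, 0.706, 0.708, 0.002]
wrist_force: [2.1, -2.5, 0.6]
finger_gap: 0.0002
```

```bash
python3 plan.py 25;python3 - <<'E'
from h import *
p,d=get_image("side");cv2.imwrite("pics/side3.png",cv2.resize(p[150:310,180:360],None,fx=4,fy=3.7,interpolation=cv2.INTER_CUBIC))
E
```

```text
t 7.125 ee [ 0.515  -0.0169  0.2774] ang 54.1 r 0.03999104731614142 F [ 2.0721 -2.5357  0.5769]
[ 0.6  -1.61 -0.06]
[ 0.55 -3.29 -0.12]
[-0.2  -4.8  -0.18]
[-1.52 -5.86 -0.24]
[-3.16 -6.25 -0.3 ]
```

View pics/side3.png

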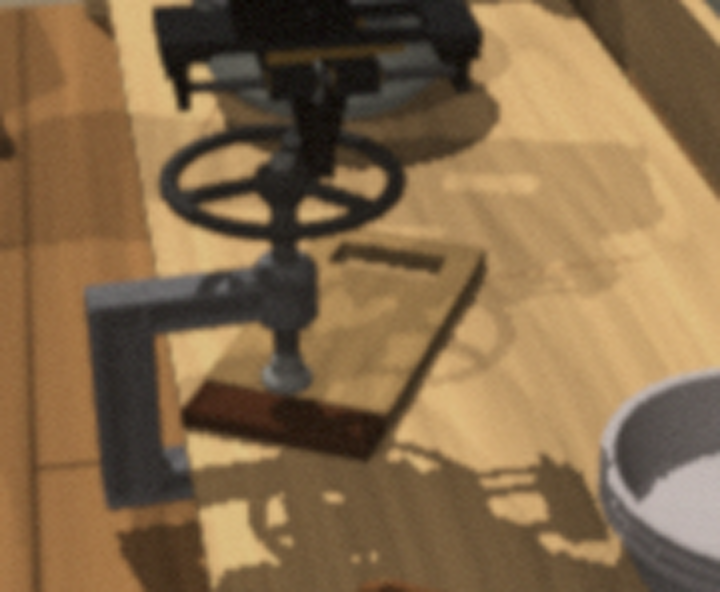

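The pad at (287,375) has lifted off and the board hasn't moved. I'll turn once more for margin.

Call:
{"api": "apply_moves", "payload": {
  "plan": [
    [[1,0.6,-1.6,0,0,0,0],[1,0.55,-3.3,-0.05,0,0,0],[1,-0.2,-4.8,-0.1,0,0,0],[1,-1.5,-5.85,-0.15,0,0,0],[1,-3.15,-6.25,-0.2,0,0,0]]
  ]
}}

```text
clock: 7.8
ee_pos: [0.4513, -0.0445, 0.2802]
tool_rot: [-0.002, 0.705, 0.709, 0.005]
wrist_force: [1.1, 4.8, 0.3]
finger_gap: 0.0005
```

```bash
python3 plan.py -12
```

```text
t 7.8 ee [ 0.4513 -0.0445  0.2802] ang 173.2 r 0.040481027426241226 F [1.1206 4.8236 0.311 ]
[0.78 0.33 0.04]
[1.51 0.68 0.07]
[2.16 1.17 0.1 ]
[2.7  1.78 0.14]
[3.09 2.5  0.17]
```

Back off the spoke by about 20° and lift out.

Call:
{"api": "apply_moves", "payload": {
  "plan": [
    [[1,0.8,0.3,0,0,0,0],[1,1.2,0.5,0,0,0,0],[1,1.2,0.5,-2.5,0,0,0],[1,1.2,0.5,-6,0,0,0],[1,1.2,0.5,-8,0,0,0]]
  ]
}}

```text
clock: 8.43
ee_pos: [0.4565, -0.0326, 0.362]
tool_rot: [-0.001, 0.705, 0.709, 0.005]
wrist_force: [0.1, -0.3, 0.0]
finger_gap: 0.0003
```

Run:
```python
from h import *
s=sense();e=s["ee_pos"];T=q2R(s["tool_rot"]);print(s["clock"],e,T,s["joint_pos"],s["wrist_force"])
p,d=get_image("side");cv2.imwrite("pics/side4.png",cv2.resize(p[150:310,180:360],None,fx=4,fy=3.7,interpolation=cv2.INTER_CUBIC))
np.save("pics/side4.npy",d)
p,d=get_image("wrist");c=camera_model("wrist");cv2.imwrite("pics/wrist4.png",p)
W=cloud(d,c);z=W[...,2]
m=((z>.084)&(z<.098)).astype(np.uint8)
nl,l,st,_=cv2.connectedComponentsWithStats(m);i=1+np.argmax(st[1:,4]);P=W[l==i]
print(st[i],cv2.boxPoints(cv2.minAreaRect((P[:,:2]*1000).astype(np.float32))))
```

```text
8.425 [ 0.4565 -0.0326  0.362 ] [[-0.0061  1.      0.0053]
 [ 0.9999  0.006   0.0092]
 [ 0.0091  0.0054 -0.9999]] [-0.2513 -0.2461  1.7663  0.0102  1.6185 -0.2568] [ 0.0656 -0.2599  0.0034]
[  260     0   208   163 15885] [[431.4023 -17.2543]
 [546.7686 -80.301 ]
 [666.8231 139.3813]
 [551.4567 202.4281]]
```

View pics/side4.png

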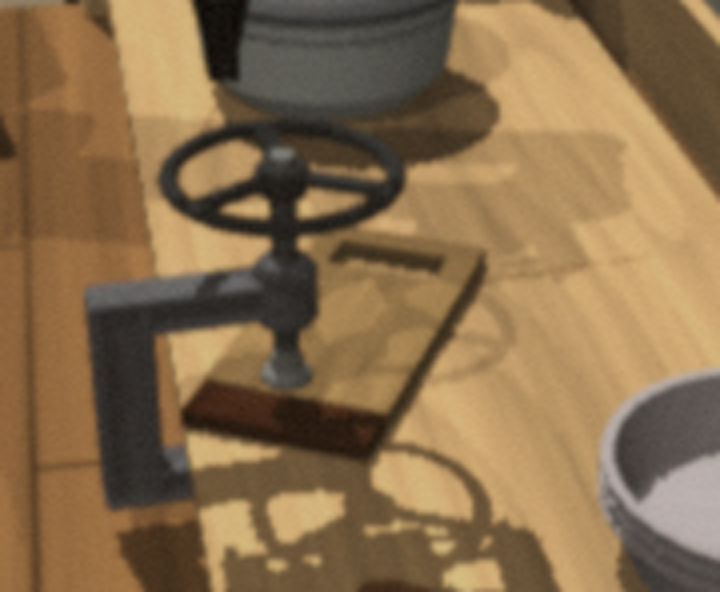

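View pics/wrist4.png

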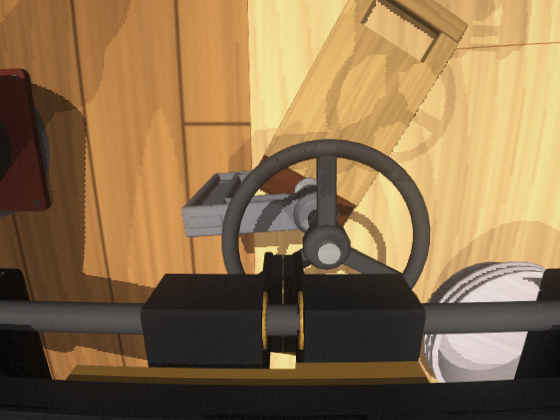

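The wheel is up and the pad is well clear. The board's far corners are where they were, within about 1 mm. Next I'll check the pad height numerically and plan the move to above the slot.

```bash
cat > goto.py <<'E'
from h import *
import sys
s=sense();e=s["ee_pos"];T=q2R(s["tool_rot"])
t=np.array([float(v) for v in sys.argv[1:4]]);a=np.radians(float(sys.argv[4]))
X=np.array([np.cos(a),np.sin(a),0]);Z=np.array([0,0,-1.]);G=np.c_[X,np.cross(Z,X),Z]
print("t",s["clock"],"ee",e,"F",s["wrist_force"])
print("shift cm",np.round(T.T@(t-e)*100,2),"rot",R.from_matrix(T.T@G).as_rotvec())
E
python3 goto.py .5886 .1331 .362 61.4
python3 - <<'E'
from h import *
W=cloud(np.load("pics/side4.npy"),camera_model("side"))
k=(np.hypot(W[...,0]-.4915,W[...,1]+.0493)<.022);v,u=np.where(k&(W[...,2]>.08)&(W[...,2]<.19))
for vv in sorted(set(v)): print(vv,u[v==vv].min(),u[v==vv].max(),np.median(W[vv,u[v==vv]],0))
E
```

```text
t 8.525 ee [ 0.457  -0.033   0.3626] F [ 0.0896 -1.5397 -0.4249]
shift cm [16.53 13.25  0.31] rot [ 0.0054 -0.0102  0.5049]
227 259 259 [ 0.5103 -0.0516  0.1876]
228 259 259 [ 0.51   -0.0535  0.1859]
229 257 259 [ 0.5067 -0.0583  0.1863]
230 243 259 [ 0.4784 -0.0614  0.1862]
231 244 259 [ 0.4881 -0.0642  0.1859]
232 244 259 [ 0.489  -0.0636  0.1835]
233 244 259 [ 0.4889 -0.0645  0.1807]
234 246 259 [ 0.4915 -0.0658  0.1778]
235 247 258 [ 0.4914 -0.0655  0.1746]
236 246 257 [ 0.4888 -0.0656  0.172 ]
237 245 257 [ 0.4885 -0.0668  0.1699]
238 247 255 [ 0.4876 -0.0653  0.1666]
239 248 254 [ 0.4873 -0.0529  0.1552]
240 248 254 [ 0.489  -0.0522  0.1505]
241 248 254 [ 0.4887 -0.0539  0.1493]
242 248 254 [ 0.4888 -0.0517  0.1452]
243 249 254 [ 0.4903 -0.0532  0.1427]
244 248 255 [ 0.4901 -0.0516  0.1382]
245 248 255 [ 0.49   -0.0526  0.1354]
246 248 255 [ 0.4898 -0.0539  0.1342]
247 247 256 [ 0.4895 -0.0551  0.132 ]
248 246 257 [ 0.4896 -0.0549  0.1279]
249 245 257 [ 0.4873 -0.0532  0.1233]
250 245 257 [ 0.4879 -0.0561  0.1225]
251 245 257 [ 0.4879 -0.0573  0.1209]
252 246 257 [ 0.4887 -0.0605  0.1193]
253 246 256 [ 0.4873 -0.0614  0.118 ]
254 248 255 [ 0.4886 -0.0617  0.1142]
255 248 257 [ 0.4948 -0.0347  0.0912]
256 246 259 [ 0.494  -0.0383  0.0905]
257 244 259 [ 0.4909 -0.0415  0.0904]
258 244 260 [ 0.4915 -0.0484  0.0912]
259 244 260 [ 0.4908 -0.0521  0.0905]
260 245 260 [ 0.4899 -0.0561  0.0905]
261 245 258 [ 0.4883 -0.06    0.0907]
262 247 258 [ 0.4902 -0.0648  0.0907]
263 247 256 [ 0.4873 -0.0681  0.0902]
264 250 251 [ 0.4845 -0.069   0.0882]
```

The pad's underside is at about 0.113 m and the board top at about 0.091 m, so there's roughly 22 mm of clearance. Moving to above the slot.

Call:
{"api": "apply_moves", "payload": {
  "plan": [
    [[1,3.5,2.8,0,0,0,0.12],[1,7,5.6,0,0,0,0.25],[1,10.5,8.4,0.1,0,-0.005,0.38],[1,14,11.2,0.2,0.005,-0.01,0.5],[1,16.5,13.25,0.3,0.005,-0.01,0.505]]
  ]
}}

```text
clock: 9.15
ee_pos: [0.5889, 0.1347, 0.3596]
tool_rot: [-0.001, 0.86, 0.51, -0.001]
wrist_force: [0.2, -0.3, 0.5]
finger_gap: 0.0005
```

```bash
python3 goto.py .5886 .1331 .20 61.4;  python3 - <<'E'
from h import *
p,d=get_image("wrist");cv2.imwrite("pics/wrist5.png",p);np.save("pics/wrist5.npy",d)
p,d=get_image("scene");cv2.imwrite("pics/scene5.png",p)
E
```

```text
t 9.15 ee [0.5889 0.1347 0.3596] F [ 0.1901 -0.3418  0.5326]
shift cm [-0.13  0.09 15.96] rot [-0.0023  0.0013 -0.0004]
```

View pics/wrist5.png

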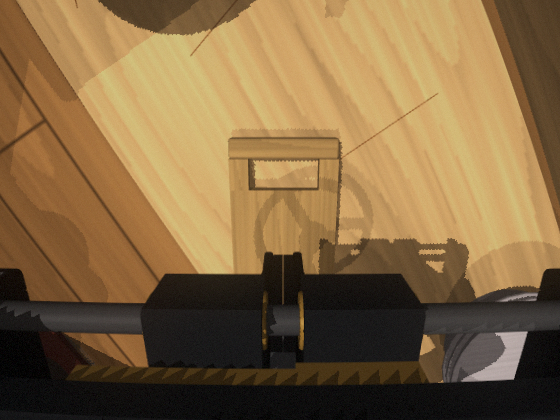

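The slot is seen at u 249–319, v 160–189, square to the tool. I'll check its centre by ray.

Run:
```python
from h import *
c=camera_model("wrist")
r=ray([[249,160],[319,160],[249,189],[319,189],[230,139],[339,139]],c,.091);print(r,r[:4].mean(0))
print(np.linalg.norm(r[0]-r[1]),np.linalg.norm(r[0]-r[2]))
```

```text
[[0.5619 0.1691 0.091 ]
 [0.6341 0.1301 0.091 ]
 [0.5445 0.1388 0.091 ]
 [0.6184 0.0989 0.091 ]
 [0.5548 0.2007 0.091 ]
 [0.6654 0.1409 0.091 ]] [0.5897 0.1342 0.091 ]
0.08200484320282664 0.03497582164529098
```

Call:
{"api": "apply_moves", "payload": {
  "plan": [
    [[1,0,0,5,0,0,0],[1,0,0,10,0,0,0],[1,0,0.05,15,0,0,0],[1,0,0.05,20,0,0,0],[1,0,0.05,21.5,0,0,0]]
  ]
}}

```text
clock: 9.88
ee_pos: [0.585, 0.1344, 0.139]
tool_rot: [-0.003, 0.859, 0.512, -0.005]
wrist_force: [0.6, -0.1, -0.0]
finger_gap: 0.0004
```

```bash
python3 goto.py .5893 .1340 .099 61.4;  python3 - <<'E'
from h import *
p,d=get_image("side");cv2.imwrite("pics/side6.png",cv2.resize(p[150:310,180:360],None,fx=4,fy=3.7,interpolation=cv2.INTER_CUBIC))
E
```

```text
t 9.875 ee [0.585  0.1344 0.139 ] F [ 0.5589 -0.1289 -0.0468]
shift cm [0.2  0.44 4.  ] rot [-0.0102  0.006   0.0025]
```

View pics/side6.png

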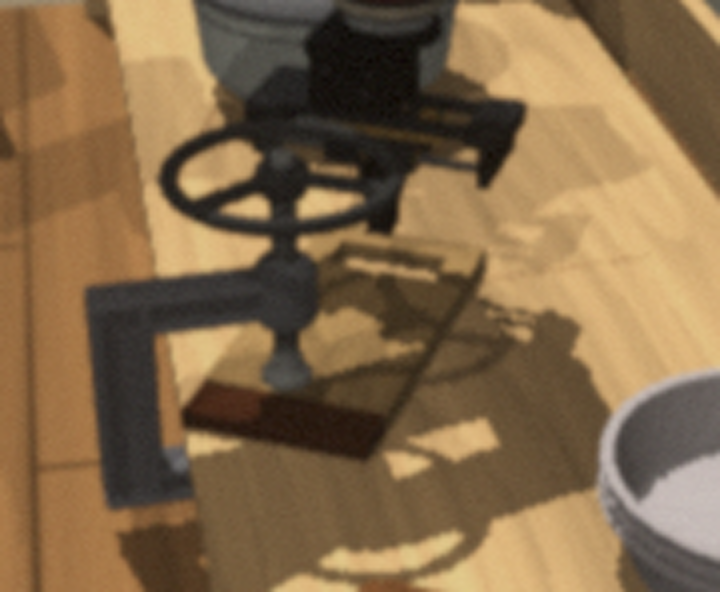

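The finger at (385,215) hangs over the slot at (390,255). Going in.

Call:
{"api": "apply_moves", "payload": {
  "plan": [
    [[1,0.2,0.45,0,-0.01,0.005,0],[1,0.2,0.45,2,-0.01,0.005,0],[1,0.2,0.45,3.5,-0.01,0.005,0],[1,0.2,0.45,4,-0.01,0.005,0],[1,0.2,0.45,4,-0.01,0.005,0]]
  ]
}}

```text
clock: 10.55
ee_pos: [0.5897, 0.1341, 0.0986]
tool_rot: [0.0, 0.859, 0.512, -0.001]
wrist_force: [-0.6, -0.3, 0.7]
finger_gap: 0.0006
```

```bash
python3 goto.py .6387 .2244 .099 61.4
```

```text
t 10.55 ee [0.5897 0.1341 0.0986] F [-0.6042 -0.2742  0.707 ]
shift cm [10.28  0.01 -0.05] rot [-0.0003  0.001   0.0024]
```

Call:
{"api": "apply_moves", "payload": {
  "plan": [
    [[1,0.8,0,0,0,0,0],[1,1.6,0,0,0,0,0],[1,2.8,0,0,0,0,0],[1,4.2,0,0,0,0,0],[1,5.5,0,0,0,0,0]]
  ]
}}

```text
clock: 11.18
ee_pos: [0.6164, 0.1827, 0.0991]
tool_rot: [0.001, 0.859, 0.512, -0.001]
wrist_force: [-2.9, -4.3, 2.8]
finger_gap: 0.0002
```

```bash
python3 goto.py .6424 .2307 .099 61.4
```

```text
t 11.175 ee [0.6164 0.1827 0.0991] F [-2.8698 -4.2993  2.822 ]
shift cm [ 5.46 -0.    0.  ] rot [0.0003 0.0018 0.0027]
```

Call:
{"api": "apply_moves", "payload": {
  "plan": [
    [[1,1.3,0,0,0,0,0],[1,2.6,0,0,0,0,0],[1,4,0,0,0,0,0],[1,5.2,0,0,0,0,0],[1,6,0,0,0,0,0]]
  ]
}}

```text
clock: 11.8
ee_pos: [0.6453, 0.2361, 0.0991]
tool_rot: [0.001, 0.859, 0.512, -0.001]
wrist_force: [-2.7, -5.0, 4.0]
finger_gap: 0.0005
```

Run:
```python
from h import *
s=sense();print(s["ee_pos"],s["wrist_force"])
p,d=get_image("side");cv2.imwrite("pics/side7.png",p)
```

```text
[0.6453 0.2361 0.0991] [-2.6838 -4.965   3.9571]
```

View pics/side7.png

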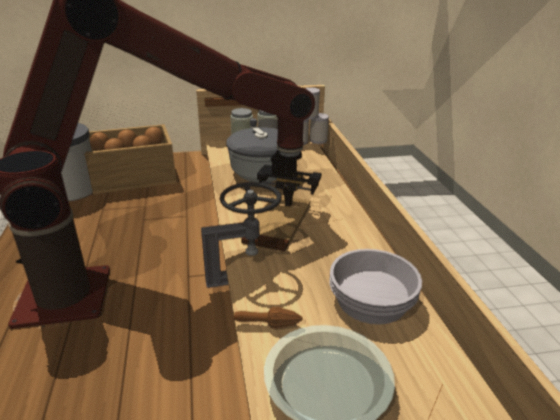

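The board has come clear: its end strip is at (270,241), beyond the pad at (251,250). Back off and lift.

Call:
{"api": "apply_moves", "payload": {
  "plan": [
    [[1,-0.4,0,0,0,0,0],[1,-0.8,0,0,0,0,0],[1,-0.8,0,-1,0,0,0],[1,-0.8,0,-3.5,0,0,0],[1,-0.8,0,-7,0,0,0]]
  ]
}}

```text
clock: 12.48
ee_pos: [0.6412, 0.2297, 0.1694]
tool_rot: [0.0, 0.859, 0.512, -0.001]
wrist_force: [-0.1, -0.5, 0.4]
finger_gap: 0.0005
```

Call:
{"api": "apply_moves", "payload": {
  "plan": [
    [[1,0,0,-5,0,0,0],[1,0,0,-10,0,0,0],[1,0,0,-15,0,0,0],[1,0,0,-18,0,0,0],[1,0,0,-18,0,0,0]]
  ]
}}

```text
clock: 13.1
ee_pos: [0.6427, 0.2302, 0.3546]
tool_rot: [0.001, 0.859, 0.512, 0.003]
wrist_force: [0.6, -0.2, 0.2]
finger_gap: 0.0004
```

Run:
```python
from h import *
s=sense();print(s["clock"],s["ee_pos"],s["wrist_force"])
for n in ["wrist","scene","side"]:
    c=camera_model(n);p,d=get_image(n);cv2.imwrite(f"pics/{n}8.png",p)
    W=cloud(d,c);z=W[...,2]
    m=((z>.085)&(z<.097)&(W[...,0]>.42)&(W[...,0]<.85)&(W[...,1]>-.1)&(W[...,1]<.35)).astype(np.uint8)
    m=cv2.morphologyEx(m,cv2.MORPH_OPEN,np.ones((3,3)))
    nl,l,st,_=cv2.connectedComponentsWithStats(m);i=1+np.argmax(st[1:,4]);P=W[l==i]
    rc=cv2.minAreaRect((P[:,:2]*1000).astype(np.float32))
    A=np.c_[P[:,:2],np.ones(len(P))];f=np.linalg.lstsq(A,P[:,2],rcond=None)[0]
    print(n,st[i],rc,"\n",cv2.boxPoints(rc),"z",np.median(P[:,2]),"tilt",np.hypot(*f[:2]))
    if n!="wrist":
        W0=cloud(np.load(f"pics/{n}0.npy"),c)
        for nm,(x,y,r) in dict(spin=(.60,.495,.16),tins=(.72,-.22,.13)).items():
            for w in (W0,W):
                k=(w[...,2]>.1)&(w[...,2]<.26)&(np.hypot(w[...,0]-x,w[...,1]-y)<r)
                print(nm,cv2.minEnclosingCircle((w[k][:,:2]*1000).astype(np.float32)))
```

```text
13.1 [0.6427 0.2302 0.3546] [ 0.5982 -0.2149  0.1785]
wrist [  224   140   113   134 11333] ((621.088623046875, 192.96353149414062), (169.4968719482422, 130.67201232910156), 61.54691696166992) 
 [[523.2673 149.5807]
 [638.1551  87.3234]
 [718.91   236.3464]
 [604.0222 298.6036]] z 0.09032183410487932 tilt 0.0001376392493303339
scene [ 290  227  107   40 2883] ((594.5943603515625, 144.008544921875), (278.35601806640625, 141.31985473632812), 61.89877700805664) 
 [[466.7069  54.5203]
 [591.3676 -12.0457]
 [722.4818 233.4968]
 [597.8212 300.0628]] z 0.09154030429196747 tilt 0.003952033348356224
spin ((603.5289306640625, 497.8825378417969), 124.83964538574219)
spin ((605.6307983398438, 496.7802734375), 125.31134796142578)
tins ((749.3323364257812, -235.29806518554688), 105.76493072509766)
tins ((749.5421752929688, -234.95587158203125), 105.7387466430664)
side [ 255  196   55   52 1614] ((596.968505859375, 143.66534423828125), (284.28106689453125, 129.38845825195312), 61.59595489501953) 
 [[472.4482  49.4106]
 [586.2602 -12.1378]
 [721.4888 237.9201]
 [607.6768 299.4684]] z 0.090509474521702 tilt 0.005178825290104854
spin ((596.4550170898438, 491.5353698730469), 122.91519165039062)
spin ((598.3837890625, 491.38165283203125), 124.54229736328125)
tins ((750.2191772460938, -238.32521057128906), 106.18203735351562)
tins ((749.0936279296875, -236.80947875976562), 106.5833740234375)
```

View pics/scene8.png

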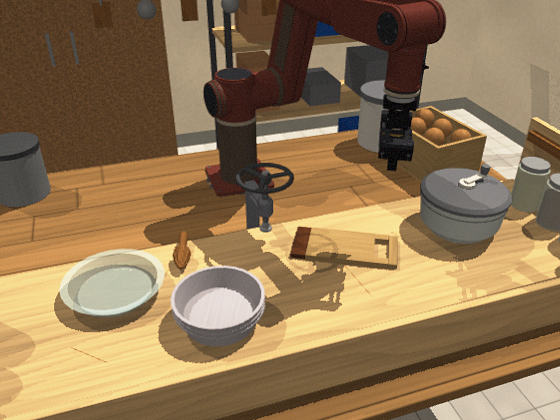

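View pics/wrist8.png

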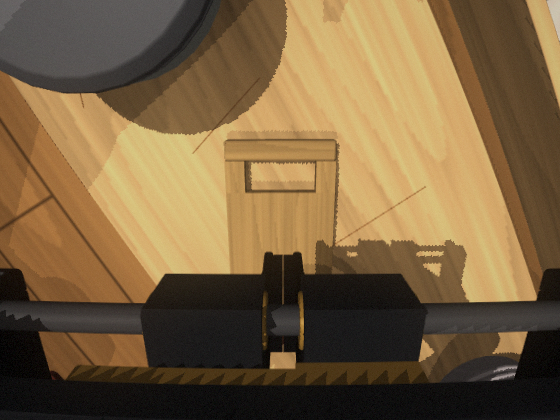

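In the scene view the board lies flat, from (300,245) to (390,250), well right of the clamp. Pad x in the board frame is about -114 mm and the clamp back about -169 mm, where under -55 mm is needed. The other items haven't moved.

```bash
python3 -c "
from rig import *
print(hand_in())"
```

```text
the job is handed in; nothing more can be done
None
```

I unscrewed the clamp, drew the board out from under it and handed the job in at about 13 s on the robot's clock. `hand_in()` gives no verdict, so what follows is my own measurements.

- **Unscrewing:** With the closed fingertips in a wheel opening, I pushed a spoke anticlockwise for roughly 3.2 turns. The pad ended about 22 mm above the board. The board's far corners were still within about 1 mm of where they started.
- **Drawing out:** I hooked the hand slot, pulled the board about 107 mm along its length, backed off and lifted away.
- **Board at the end:** It lies flat, with its top at about 0.090–0.091 m and a tilt of 0.005 rad or less. The pad is about 114 mm behind the board's origin and the clamp back about 169 mm, where at least 55 mm is required.
- **Other items:** The spinner and tins moved no more than the 2 mm or so of measuring noise. I checked the pie dish and reamer only by eye in the final scene picture; they look unmoved, and I didn't work near them.
- **Robot:** The arm is lifted clear with no contact force. The highest force I saw between moves was about 10 N.

No check failed. The wheel-centre estimates differed by about 4 mm between views. I shifted the centre slightly during the turning, when the sideways force suggested the finger was rubbing the rim.

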